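Clamp the big toroidal transformer in its test jig

TASK

Two ring-shaped transformers sit in jigs on the repair bench, each under a bolt with a flip lever. On the larger transformer, screw the lever bolt clockwise (seen from above) by its standing lever, less than a quarter turn, until it is snug and the lever leans towards the jig's rest post; then fold the lever down fully closed onto that post and let go. Leave the smaller transformer's lever bolt as it is.

Things in the scene. Friction and masses are not known exactly. Their poses are not given: they have to be found in the camera images.
- bolt (a joint): Steel lever bolt down the middle of the larger transformer (copper ring 100 mm across, top 57 mm above the bench). Value: turn in rad, growing clockwise seen from above; starts 0.1 to 0.55, hard stop (snug) at 1.4. Sinks 1.9 mm per rad; 0.15 N m friction, stays where left. Turn it by the standing lever. Snug, the lever points to the rest post: 10 mm square, inner face 78 mm from the bolt axis.
- lever (a joint): Flip lever of that bolt: straight dark steel bar 16 mm wide (along its pin), 12 mm thick, tip 92 mm from the pin. The level pin crosses the bolt axis in a fork 36 mm across, 93 mm above the bench when snug. Value in rad: 0 = straight up, 1.571 = level, closed (stop), lying on the rest post; starts 0.15 to 0.45, leaning the way it folds. 0.12 N m friction, stays where left.
- lever_grip (a point): Point on the centre line of the larger transformer's lever, 60 mm from the hinge pin (32 mm from the tip), a good place to pinch across the 16 mm width. Axes: its body frame: z runs along the lever from hinge pin to tip, y along the hinge pin (level), x is the way the lever moves when folding.
- small_lever_grip (a point): The same point and axes on the identical lever of the smaller transformer (copper ring 66 mm across, 30 mm high; pin about 80 mm above the bench), also standing open. To be left alone.
Not all that is in view belongs to the job. Leave any green look-alike of the part that bears bolt alone.

How it is judged:
By the outcome, as a careful person would: the job done as asked, in the order asked, and still so for the second after the job is handed in, with the robot touching nothing.
It also fails if it takes over 42 s, if anything falls off the work surface, if the arm or the gripper's body presses on something with over 40 N, if the wrist force passes 120 N, or if a joint passes its speed limit or range.

ROBOT

A 6-joint arm with a two-finger parallel gripper is mounted at the origin on the work surface. World frame = base frame: x ahead of the robot, y to its left, z up, the work surface at z = 0. Lengths are in mm, angles in rad, forces in N, time in s.
With the tool pointing down it reaches from about 275 to 1000 mm from the base axis. Payload 8.4 kg.
Tool frame: the origin (TCP) lies midway between the tips of the shut fingers; the grasp point (between the pads) lies 19 mm behind it; z points along the fingers, y is the line along which they close (so a half turn about z gives the same grasp; the last joint's range is limited). The gripper opens to 85 mm and grips with 20 to 120 N. Pads are 22 mm wide; open, the fingers measure 114 mm over their backs; the gripper's body (76 mm by 85 mm) begins 54 mm behind the grasp point. The pads swing forward as they close: fully open they stand 13 mm farther back than shut.
Start: joints at [1.129, 0.353, 1.633, -0, 1.155, -0.002], TCP at [266.098, 565.526, 231.281] pointing down, gripper open.
Joint ranges: [-2.63, 2.63], [-0.92, 2.1], [0.06, 2.66], [-1.3, 4.44], [0, 2.69], [-3.02, 3.02]. Speed limits (rad/s): [2.22, 2.22, 2.79, 3.14, 3.14, 3.14].

INTERFACE

Orientations are given as [roll, pitch, yaw] about the fixed x, y, z axes, in that order (R = Rz(yaw) Ry(pitch) Rx(roll)).
In Python, from rig import telemetry, optics, r gives the robot as it stands.
- The arm moves only by the tool play_rows, never from a script. Its arguments are lists of equal length, an entry for each row: "dp": the shift along the tool's x, y, z in units of 40 mm (1.0 is 40 mm), a list of three; "rot": the turn, a rotation vector about the tool's x, y, z in units of 6 degrees (1.0 is 6 degrees), a list of three. In form: {"dp": [[tx, ty, tz], ...], "rot": [[ax, ay, az], ...]}. A call has 1 to 5 rows; each row is the pose to reach, as a shift and turn from the pose commanded when the call began, along the tool's axes at that moment; what a row does not reach only later rows make up. A row lasts 1/12 s, in which the tool goes at most 41.7 mm and 7.16 degrees, less where a joint would pass 70% of its speed; a pose out of reach is approached as far as the arm can. A call with a gripper value outside its range is refused whole. "fingers" is the opening, from 0 (shut) to 1 (fully open), set as the call begins (left out, the last holds). The fingers move at their own pace and stop on an object; "grip_force" is the grip in N (left out, the last holds). Time passes only in rows, so rows that repeat a pose let the fingers close. It gives the time, the measured TCP pose, the force, the opening and the grip force at its end, in the units of the state.
- telemetry.sense(): the state, without advancing time (a new reading comes with each control period).
- optics.grab_frame(name): name is "scene" or "side" or "wrist"; returns a dict with "color" (420x560x3 uint8, red, green, blue), "mtx" (3x3 intrinsics, pixels), "R" (3x3) and "t" (3): a world point X has camera coordinates R X + t; the wrist camera has in their place "mount" (4x4, takes a point from camera to tool coordinates, whose origin is the TCP and whose axes are the flange's). Camera axes: x right, y down, z forward; pixel columns grow to the right and rows downward; lengths in mm; the calibration is good to about 2 mm. The wrist camera is an equidistant fisheye: a pixel r from the principal point sees the ray r / f radians off the axis. A picture is of the moment at which its call begins: read the wrist's pose just before it. There is no depth.
- r.sign_off(): hands the job in; it is judged then, once.
The state is a dict: "clock": time; "qpos": joint angles; "qvel": joint speeds; "joint_efforts": joint torques, N m; "eef_pos": TCP position; "tcp_rot": TCP orientation; "contact_force": force on the tool from outside, world axes, zero at the start; "wrist_torque": the same for the moment, N m; "opening": opening from 0.0 (shut) to 1.0 (fully open); "grasp_force": force on a finger pad.
Only numpy, scipy, OpenCV 4.12 (cv2) and the standard library are available. Lean on these libraries where they do the work, as an engineer would, in place of code of your own. Each camera call takes 0.05 s, during which the arm holds its last target. There are 200 camera calls.

## Working session

There is one attempt and no reset: what is moved stays moved. The work goes in short steps, Python scripts to look and compute and a tool call to move; the robot and the scene stay as the last step left them, time stands still between calls to the robot, and variables do not carry over. Pictures are saved under pics/ and viewed, at most 10 in all, crops included, and the job is handed in when it is done.

Besides the shell and the picture viewer there is one more tool, called after "Call:" by a JSON object that holds its "api" and its "payload". play_rows: Moves the arm, as the interface text tells. Its arguments: {"type":"object","properties":{"dp":{"type":"array"},"rot":{"type":"array"},"fingers":{"type":"number"},"grip_force":{"type":"number"}},"required":["dp","rot"]}

```bash
mkdir -p pics; ls; python3 - <<'E'
from rig import telemetry, optics, r
import cv2,numpy as np
print(telemetry.sense())
for n in ("scene","side"):
    f=optics.grab_frame(n); cv2.imwrite(f"pics/{n}0.png",f["color"][:,:,::-1])
    print(n,f["mtx"],f["R"],f["t"])
    np.savez(f"{n}.npz",mtx=f["mtx"],R=f["R"],t=f["t"])
E
```

```text
pics
{'clock': 0.0, 'qpos': array([ 1.12860723e+00,  3.53616288e-01,  1.63411731e+00, -1.67694991e-05,
        1.15521496e+00, -2.38403790e-03]), 'qvel': array([ 0.00104831,  0.00193539, -0.00214345, -0.00126739,  0.00044225,
       -0.00038414]), 'joint_efforts': array([ 1.57471928e-03, -6.05264854e+01, -3.42063081e+01,  1.49169787e-04,
        9.52118455e-03,  8.25971398e-06]), 'eef_pos': array([265.89684183, 565.09954503, 230.5887821 ]), 'tcp_rot': array([-3.14023672e+00,  1.21003465e-05,  2.70179439e+00]), 'contact_force': array([ 0.46120573, -0.88673597, -0.12597263]), 'wrist_torque': array([-0.05524677,  0.03034683, -0.05461387]), 'grasp_force': 0.0, 'opening': 0.9998595500327276}
scene [[516.07785652   0.         278.13446792]
 [  0.         516.07785652 211.76002255]
 [  0.           0.           1.        ]] [[ 0.41762497  0.90861436 -0.00305481]
 [ 0.55688586 -0.25861423 -0.78930148]
 [-0.71796067  0.32793083 -0.61399825]] [-284.34591532 -178.54135136 1396.09125201]
side [[454.92092093   0.         286.49258157]
 [  0.         454.92092093 213.9023502 ]
 [  0.           0.           1.        ]] [[ 0.69731972 -0.71674046  0.00532198]
 [-0.50543528 -0.49697761 -0.70537113]
 [ 0.50821293  0.48917929 -0.7088182 ]] [-281.37764744  375.90004316  868.70424678]
```

View pics/scene0.png

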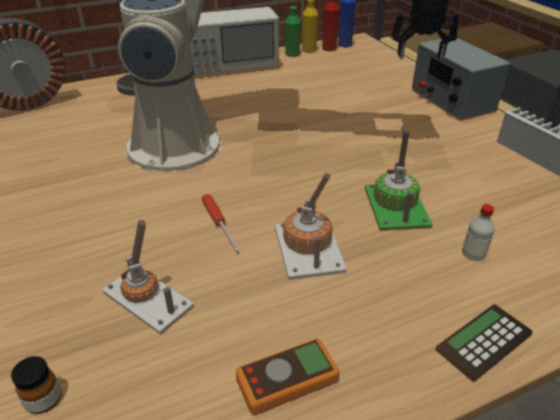

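View pics/side0.png

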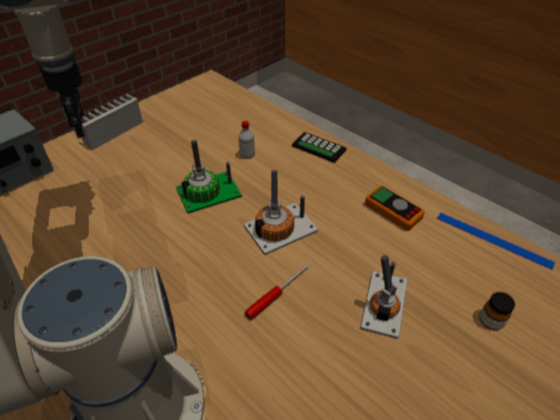

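Three lever bolts are in view in the scene picture: a copper one at (308,230), a smaller copper one at (140,285), and a green look-alike at (398,190). The target is the copper one at (308,230), side view (275,222): it is copper and the larger of the two copper rings. I'll confirm that in an enlarged crop.

```bash
python3 - <<'E'
import cv2,numpy as np
a=cv2.imread("pics/scene0.png")[165:285,255:365]; b=cv2.imread("pics/side0.png")[160:260,230:330]
a=cv2.resize(a,(396,432),interpolation=cv2.INTER_CUBIC) # 3.6x
b=cv2.resize(b,(400,400),interpolation=cv2.INTER_CUBIC) # 4x
c=np.zeros((432,800,3),np.uint8); c[:432,:396]=a; c[:400,400:]=b
cv2.imwrite("pics/crop0.png",c)
E
```

```text
(no output)
```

View pics/crop0.png

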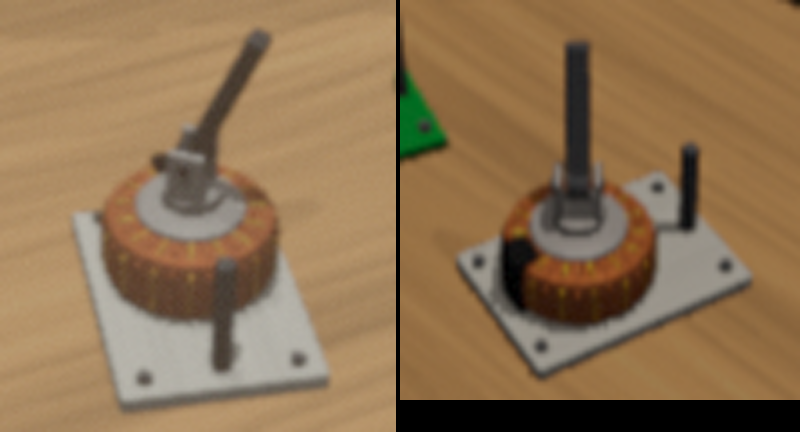

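The crop shows the target clearly: a large copper ring with its lever standing. The lever tip is at scene (328,176) and side (274,171); the post top is at (318,238) and (302,197).

```bash
cat > h.py <<'E'
import numpy as np
C={n:np.load(f"{n}.npz") for n in("scene","side")}
P={n:c["mtx"]@np.c_[c["R"],c["t"]] for n,c in C.items()}
def tri(a,b):
    A=[]
    for n,p in(("scene",a),("side",b)):
        A+=[p[0]*P[n][2]-P[n][0],p[1]*P[n][2]-P[n][1]]
    X=np.linalg.svd(np.array(A))[2][-1];X=X[:3]/X[3]
    e=[np.round((P[n]@np.r_[X,1])[:2]/(P[n]@np.r_[X,1])[2]-p,1) for n,p in(("scene",a),("side",b))]
    return X,e
def atz(n,p,z):
    c=C[n];o=-c["R"].T@c["t"];d=c["R"].T@np.linalg.inv(c["mtx"])@[p[0],p[1],1]
    return o+d*(z-o[2])/d[2]
E
python3 - <<'E'
from h import *
for k,a,b in(("tip",(327.8,175.6),(274.2,171.5)),("pin",(307.2,210.8),(274.2,207.5)),("posttop",(317.8,238.1),(302.5,197)),("postbase",(316.7,267.2),(302,217)),
 ):
    print(k,*tri(a,b))
# ring top silhouette: left/right, front/back at z=57
g=lambda x,y:(255+x/3.6,165+y/3.6)
for p in((103,225),(278,220)):print(atz("scene",g(*p),57))
s=lambda x,y:(230+(x-400)/4,160+y/4)
for p in((502,232),(655,232)):print(atz("side",s(*p),57))
E
```

```text
tip [532.71543703 169.49656869 178.28217179] [array([-0.4,  0.4]), array([-0.3, -0.5])]
pin [508.13000941 144.02397353  88.45948031] [array([ 0.4, -0.4]), array([0.3, 0.4])]
posttop [588.53316904 123.7502247   86.0113146 ] [array([-0.1,  0.1]), array([-0.1, -0.1])]
postbase [589.87628467 124.07887378  11.88918217] [array([-0.2,  0.2]), array([-0.2, -0.2])]
[501.8098686   94.54109147  57.        ]
[538.89084785 184.80651033  57.        ]
[470.90968538 175.63991878  57.        ]
[538.91471145 106.46448607  57.        ]
```

```bash
cat >> h.py <<'E'
from scipy.spatial.transform import Rotation as Ro
def go(p,yaw,tilt=0):
    "tilt: about tool y"
    from rig import telemetry
    s=telemetry.sense(); R=Ro.from_euler("xyz",s["tcp_rot"])
    T=Ro.from_euler("xyz",[np.pi,0,yaw])*Ro.from_rotvec([0,tilt,0])
    print("t",round(s["clock"],2),"pos",s["eef_pos"].round(1),"rpy",s["tcp_rot"].round(3),"F",s["contact_force"].round(1),"M",s["wrist_torque"].round(2),"op",round(s["opening"],3),"j6",s["qpos"][5].round(2))
    print("dp",(R.inv().apply(np.array(p)-s["eef_pos"])/40).round(3),"rot",(np.degrees((R.inv()*T).as_rotvec())/6).round(3))
E
python3 - <<'E'
from h import *
go((524,160,250),np.radians(226))
E
```

```text
t 0.1 pos [265.9 565.2 230.7] rpy [-3.14  -0.     2.702] F [-0.2  0.1  0.4] M [ 0.02  0.03 -0.01] op 0.999 j6 -0.0
dp [-10.151  -6.418  -0.476] rot [-1.0000e-02 -7.0000e-03 -1.1867e+01]
```

Call:
{"api": "play_rows", "payload": {"dp": [[-0.8,-0.5,-0.1],[-1.6,-1.0,-0.3],[-2.4,-1.5,-0.48],[-3.2,-2.0,-0.48],[-4.0,-2.5,-0.48]], "rot": [[0,0,-1],[0,0,-2],[0,0,-3],[0,0,-4],[0,0,-5]]}}

```text
clock: 0.52
eef_pos: [368.9, 405.5, 250.7]
tcp_rot: [3.141, 0.0, -3.052]
contact_force: [1.0, -0.1, 0.1]
opening: 0.996
grasp_force: 0.0
```

```bash
python3 -c "
from h import *
go((524,160,250),np.radians(226))"
```

```text
t 0.52 pos [368.9 405.5 250.7] rpy [ 3.141  0.    -3.052] F [ 1.  -0.1  0.1] M [-0.03 -0.01 -0.06] op 0.996 j6 -0.83
dp [-3.313 -6.459  0.017] rot [ 0.000e+00  4.000e-03 -6.811e+00]
```

Call:
{"api": "play_rows", "payload": {"dp": [[-0.45,-0.88,0],[-0.9,-1.75,0],[-1.35,-2.6,0],[-1.8,-3.5,0],[-2.25,-4.4,0]], "rot": [[0,0,-1],[0,0,-2],[0,0,-3],[0,0,-4],[0,0,-5]]}}

```text
clock: 0.93
eef_pos: [473.2, 237.3, 250.3]
tcp_rot: [3.142, -0.0, -2.529]
contact_force: [0.4, -0.5, -0.4]
opening: 0.998
grasp_force: 0.0
```

```bash
python3 -c "
from h import *
go((524,160,250),np.radians(226))"
```

```text
t 0.93 pos [473.2 237.3 250.3] rpy [ 3.142 -0.    -2.529] F [ 0.4 -0.5 -0.4] M [-0.01  0.02 -0.04] op 0.998 j6 -1.72
dp [ 0.071 -2.311  0.008] rot [ 1.000e-03 -2.000e-03 -1.814e+00]
```

Call:
{"api": "play_rows", "payload": {"dp": [[0,-0.8,0],[0.05,-1.6,0],[0.07,-2.31,0],[0.07,-2.31,0]], "rot": [[0,0,-0.8],[0,0,-1.6],[0,0,-1.8],[0,0,-1.8]]}}

```text
clock: 1.27
eef_pos: [525.2, 157.9, 250.3]
tcp_rot: [-3.14, -0.001, -2.347]
contact_force: [0.6, 0.0, -0.4]
opening: 0.997
grasp_force: 0.0
```

```bash
python3 - <<'E'
from h import *
from rig import optics,telemetry
import cv2
go((524,160,131),np.radians(226))
f=optics.grab_frame("wrist"); cv2.imwrite("pics/w1.png",f["color"][:,:,::-1])
np.savez("w1.npz",**{k:v for k,v in f.items() if k!="color"}); print(f["mtx"],f["mount"])
a=optics.grab_frame("scene")["color"][:,:,::-1]; b=optics.grab_frame("side")["color"][:,:,::-1]
cv2.imwrite("pics/all1.png",np.hstack([cv2.resize(x,None,fx=.714,fy=.714) for x in(a,b)]))
E
```

```text
t 1.27 pos [525.2 157.9 250.3] rpy [-3.140e+00 -1.000e-03 -2.347e+00] F [ 0.6  0.  -0.4] M [ 0.01 -0.04  0.04] op 0.997 j6 -2.07
dp [-0.018  0.065  2.982] rot [-0.015 -0.005 -0.081]
[[325.1922621    0.         280.5719387 ]
 [  0.         325.1922621  213.70544057]
 [  0.           0.           1.        ]] [[-9.61768124e-05 -9.56971409e-01 -2.90182208e-01  7.34352935e+01]
 [ 9.99999298e-01  2.50774836e-04 -1.15844833e-03  9.01323155e-01]
 [ 1.18137232e-03 -2.90182115e-01  9.56970712e-01 -1.42743439e+02]
 [ 0.00000000e+00  0.00000000e+00  0.00000000e+00  1.00000000e+00]]
```

View pics/w1.png

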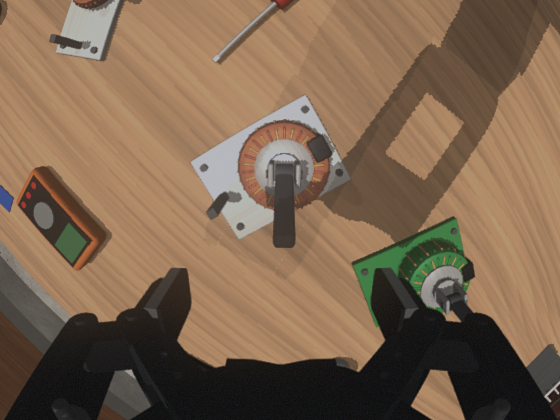

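The lever tip is at (284,242), the pin about (284,170), and the post top about (223,195). The lever lies nearly along tool x, between the open fingers.

```bash
cat >> h.py <<'E'
def wray(w,pose_p,pose_r,px,z):
    d=(np.array(px)-w["mtx"][:2,2])/w["mtx"][0,0]; a=np.hypot(*d)
    v=np.r_[d/a*np.sin(a),np.cos(a)]; R=Ro.from_euler("xyz",pose_r)
    o=R.apply(w["mount"][:3,3])+pose_p; v=R.apply(w["mount"][:3,:3]@v)
    return o+v*(z-o[2])/v[2]
E
python3 - <<'E'
from h import *
w=np.load("w1.npz");p=np.array([525.2,157.9,250.3]);r=[-3.14,-.001,-2.347]
for k,px,z in(("tip",(284.5,240),178),("pin",(284,171),95),("posttop",(224,195),86),("ringL",(238,165),57),("ringR",(330,165),57),("ringT",(284,121),57)):
    print(k,wray(w,p,r,px,z).round(1))
E
```

```text
tip [530.7 168.2 178. ]
pin [505.5 142.8  95. ]
posttop [564.9 119.5  86. ]
ringL [539.4 109.   57. ]
ringR [470.5 176.4  57. ]
ringT [473.2 110.2  57. ]
```

```bash
python3 - <<'E'
from h import *
go((522,159.4,131),np.radians(225.5))
w=np.load("w1.npz");p=np.array([525.2,157.9,250.3]);r=[-3.14,-.001,-2.347]
print(wray(w,p,r,(212,211),86))
E
```

```text
t 1.42 pos [522.8 161.6 250.1] rpy [ 3.141e+00 -1.000e-03 -2.347e+00] F [ 0.7 -0.2 -0.2] M [-0.    0.05  0.01] op 1.003 j6 -2.07
dp [ 0.05  -0.026  2.978] rot [ 0.008 -0.006  0.001]
[585.63591059 122.00373041  86.        ]
```

Call:
{"api": "play_rows", "payload": {"dp": [[0.02,0,0.7],[0.03,0,1.4],[0.04,0,2.1],[0.05,-0.02,2.7],[0.05,-0.02,2.97]], "rot": [[0,0,0],[0,0,0],[0,0,0],[0,0,0],[0,0,0]]}}

```text
clock: 1.83
eef_pos: [519.8, 160.2, 128.8]
tcp_rot: [3.139, -0.004, -2.345]
contact_force: [-0.3, -0.2, -0.0]
opening: 1.001
grasp_force: 0.0
```

Call:
{"api": "play_rows", "payload": {"dp": [[0,0,0],[0,0,0]], "rot": [[0,0,0],[0,0,0]]}}

```text
clock: 2.0
eef_pos: [522.1, 160.4, 132.0]
tcp_rot: [3.141, -0.0, -2.345]
contact_force: [1.0, -0.3, 1.4]
opening: 1.001
grasp_force: 0.0
```

```bash
python3 - <<'E'
from h import *
from rig import optics
import cv2
go((522,159.4,131),np.radians(225.5))
a=optics.grab_frame("scene")["color"][:,:,::-1][130:290,230:390]; b=optics.grab_frame("side")["color"][:,:,::-1][130:290,200:360]
cv2.imwrite("pics/c2.png",np.hstack([cv2.resize(x,(400,400),interpolation=cv2.INTER_CUBIC) for x in(a,b)]))
E
```

```text
t 2.0 pos [522.1 160.4 132. ] rpy [ 3.141 -0.    -2.345] F [ 1.  -0.3  1.4] M [-0.02  0.02  0.01] op 1.001 j6 -2.07
dp [ 0.019 -0.016  0.024] rot [ 0.003 -0.004  0.025]
```

View pics/c2.png

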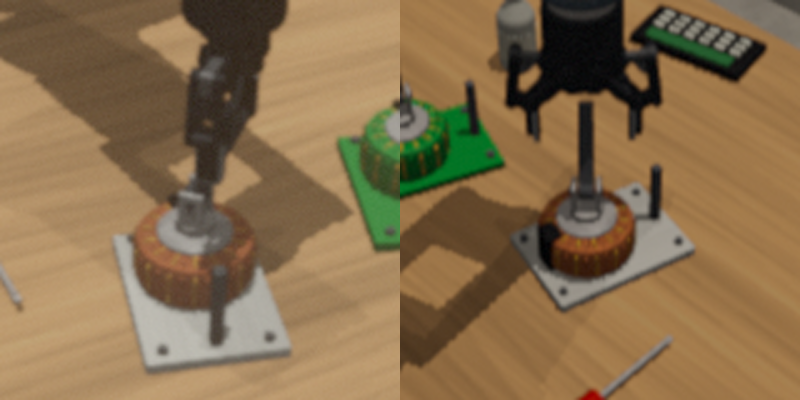

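The crop shows the lever upright in the middle of the open fingers: side view at (586,130), with the fingers at (533,125) and (638,125). I'll close the gripper.

Call:
{"api": "play_rows", "payload": {"dp": [[0,0,0],[0,0,0],[0,0,0],[0,0,0],[0,0,0]], "rot": [[0,0,0],[0,0,0],[0,0,0],[0,0,0],[0,0,0]], "fingers": 0, "grip_force": 50}}

```text
clock: 2.52
eef_pos: [522.5, 159.6, 132.0]
tcp_rot: [-3.141, 0.0, -2.346]
contact_force: [-0.1, -0.2, -1.1]
opening: 0.295
grasp_force: 0.0
```

Call:
{"api": "play_rows", "payload": {"dp": [[0,0,0],[0,0,0],[0,0,0],[0,0,0],[0,0,0]], "rot": [[0,0,0],[0,0,0],[0,0,0],[0,0,0],[0,0,0]]}}

```text
clock: 2.93
eef_pos: [522.7, 159.5, 131.9]
tcp_rot: [-3.141, 0.0, -2.346]
contact_force: [0.3, -2.2, 4.3]
opening: 0.18
grasp_force: 49.1
```

```bash
cat >> h.py <<'E'
def arc(c,deg,n,dz=0):
    "rows: turn about vertical axis at c by deg (ccw +), from measured pose"
    from rig import telemetry
    s=telemetry.sense(); R=Ro.from_euler("xyz",s["tcp_rot"]); d=s["eef_pos"]-np.r_[c,0]; d[2]=0
    print("pos",s["eef_pos"].round(1),"rpy",s["tcp_rot"].round(3),"F",s["contact_force"].round(1),"M",s["wrist_torque"].round(2),"op",round(s["opening"],3),"r",np.hypot(*d[:2]).round(1),"az",np.degrees(np.arctan2(d[1],d[0])).round(1))
    D=[];W=[]
    for i in range(1,n+1):
        Q=Ro.from_euler("z",deg*i/n,degrees=True)
        D.append((R.inv().apply(Q.apply(d)-d+[0,0,dz*i/n])/40).round(2).tolist()); W.append((np.degrees((R.inv()*Q*R).as_rotvec())/6).round(2).tolist())
    print(D);print(W)
E
python3 -c "
from h import *
arc((507,143.3),-30,5,-1)"
```

```text
pos [522.7 159.5 131.9] rpy [-3.141  0.    -2.346] F [ 0.3 -2.2  4.3] M [-0.42 -0.11 -0.07] op 0.18 r 22.6 az 46.0
[[0.0, -0.06, 0.01], [0.01, -0.12, 0.01], [0.03, -0.17, 0.02], [0.05, -0.23, 0.02], [0.07, -0.28, 0.03]]
[[0.0, 0.0, 1.0], [0.0, 0.0, 2.0], [0.0, 0.0, 3.0], [0.0, 0.0, 4.0], [0.0, 0.0, 5.0]]
```

Call:
{"api": "play_rows", "payload": {"dp": [[0,-0.06,0.01],[0.01,-0.12,0.01],[0.03,-0.17,0.02],[0.05,-0.23,0.02],[0.07,-0.28,0.03]], "rot": [[0,0,1],[0,0,2],[0,0,3],[0,0,4],[0,0,5]]}}

```text
clock: 3.35
eef_pos: [528.6, 149.8, 130.9]
tcp_rot: [3.141, 0.0, -2.874]
contact_force: [-0.4, -1.8, 9.1]
opening: 0.183
grasp_force: 49.5
```

```bash
python3 -c "
from h import *
arc((507,143.3),-20,5,-0.8)"
```

```text
pos [528.6 149.8 130.9] rpy [ 3.141  0.    -2.874] F [-0.4 -1.8  9.1] M [-0.22  0.39  0.18] op 0.183 r 22.5 az 16.9
[[0.0, -0.04, 0.0], [0.0, -0.08, 0.01], [0.01, -0.12, 0.01], [0.02, -0.16, 0.02], [0.03, -0.19, 0.02]]
[[0.0, -0.0, 0.67], [0.0, -0.0, 1.33], [0.0, -0.0, 2.0], [0.0, -0.0, 2.67], [0.0, -0.0, 3.33]]
```

Call:
{"api": "play_rows", "payload": {"dp": [[0,-0.04,0.01],[0,-0.08,0.02],[0.01,-0.12,0.03],[0.02,-0.16,0.04],[0.03,-0.19,0.04]], "rot": [[0,0,0.67],[0,0,1.33],[0,0,2],[0,0,2.67],[0,0,3.33]]}}

```text
clock: 3.77
eef_pos: [529.6, 142.4, 130.0]
tcp_rot: [3.141, 0.001, 3.062]
contact_force: [-1.9, -0.6, 14.4]
opening: 0.18
grasp_force: 50.2
```

```bash
python3 -c "
from h import *
arc((507,143.3),-10,5,-0.4)"
```

```text
pos [529.6 142.4 130. ] rpy [3.141e+00 1.000e-03 3.062e+00] F [-1.9 -0.6 14.4] M [-0.29  0.7   0.14] op 0.18 r 22.6 az -2.3
[[-0.0, -0.02, 0.0], [-0.0, -0.04, 0.0], [0.0, -0.06, 0.01], [0.0, -0.08, 0.01], [0.0, -0.1, 0.01]]
[[0.0, -0.0, 0.33], [0.0, -0.0, 0.67], [0.0, -0.0, 1.0], [0.0, -0.0, 1.33], [0.0, -0.0, 1.67]]
```

Call:
{"api": "play_rows", "payload": {"dp": [[0,-0.02,0],[0,-0.04,0],[0,-0.06,0],[0,-0.08,0],[0,-0.1,0]], "rot": [[0,0,0.33],[0,0,0.67],[0,0,1],[0,0,1.33],[0,0,1.67]]}}

```text
clock: 4.18
eef_pos: [529.0, 138.6, 129.7]
tcp_rot: [3.141, 0.0, 2.889]
contact_force: [-2.3, 0.5, 12.4]
opening: 0.179
grasp_force: 49.9
```

```bash
python3 -c "
from h import *
arc((507,143.3),-6,4,0)"
```

```text
pos [529.  138.6 129.7] rpy [3.141 0.    2.889] F [-2.3  0.5 12.4] M [0.18 0.74 0.08] op 0.179 r 22.5 az -12.2
[[-0.0, -0.01, -0.0], [-0.0, -0.03, -0.0], [-0.0, -0.04, -0.0], [0.0, -0.06, -0.0]]
[[0.0, -0.0, 0.25], [0.0, -0.0, 0.5], [0.0, -0.0, 0.75], [0.0, -0.0, 1.0]]
```

Call:
{"api": "play_rows", "payload": {"dp": [[0,-0.01,0],[0,-0.03,0],[0,-0.04,0],[0,-0.06,0],[0,-0.06,0]], "rot": [[0,0,0.25],[0,0,0.5],[0,0,0.75],[0,0,1],[0,0,1]]}}

```text
clock: 4.6
eef_pos: [528.9, 136.5, 129.6]
tcp_rot: [3.14, 0.001, 2.786]
contact_force: [-0.3, 3.6, 8.3]
opening: 0.18
grasp_force: 61.8
```

```bash
python3 -c "
from h import *
arc((507,143.3),-6,4,0)"
```

```text
pos [528.9 136.5 129.6] rpy [3.140e+00 1.000e-03 2.786e+00] F [-0.3  3.6  8.3] M [0.12 0.31 1.05] op 0.18 r 22.9 az -17.3
[[-0.0, -0.02, -0.0], [-0.0, -0.03, -0.0], [-0.0, -0.05, -0.0], [-0.0, -0.06, -0.0]]
[[0.0, -0.0, 0.25], [0.0, -0.0, 0.5], [0.0, -0.0, 0.75], [0.0, -0.0, 1.0]]
```

```bash
cat >> h.py <<'E'
def fold(phis,az,yaw,L=60,c=(507,143.3),zp=93,off=19):
    for q in phis:
        p=(c[0]+L*np.sin(q)*np.cos(az),c[1]+L*np.sin(q)*np.sin(az),zp+L*np.cos(q)-off)
        from rig import telemetry
        s=telemetry.sense(); R=Ro.from_euler("xyz",s["tcp_rot"]); T=Ro.from_euler("xyz",[np.pi,0,yaw])
        print(round(q,2),(R.inv().apply(np.array(p)-s["eef_pos"])/40).round(3).tolist(),(np.degrees((R.inv()*T).as_rotvec())/6).round(2).tolist())
E
python3 -c "
from h import *
fold([.39,.47,.55,.63,.71],np.radians(-16),np.radians(162))"
```

```text
0.39 [0.004, 0.012, 0.003] [0.01, 0.01, -0.4]
0.47 [-0.105, 0.021, 0.053] [0.01, 0.01, -0.4]
0.55 [-0.209, 0.028, 0.112] [0.01, 0.01, -0.4]
0.63 [-0.308, 0.036, 0.178] [0.01, 0.01, -0.4]
0.71 [-0.402, 0.043, 0.253] [0.01, 0.01, -0.4]
```

Call:
{"api": "play_rows", "payload": {"dp": [[0,0,0],[-0.1,0.01,0.05],[-0.2,0.02,0.11],[-0.31,0.03,0.18],[-0.4,0.04,0.25]], "rot": [[0,0,-0.3],[0,0,-0.4],[0,0,-0.4],[0,0,-0.4],[0,0,-0.4]], "grip_force": 20}}

```text
clock: 5.02
eef_pos: [544.0, 132.7, 119.7]
tcp_rot: [3.14, -0.0, 2.828]
contact_force: [-2.4, 3.6, 11.3]
opening: 0.182
grasp_force: 53.7
```

```bash
python3 -c "
from h import *
go((529,138,130),np.radians(162))
fold([.75,.85,.95,1.05,1.15],np.radians(-16),np.radians(162))"
```

```text
t 5.02 pos [544.  132.7 119.7] rpy [ 3.14  -0.     2.828] F [-2.4  3.6 11.3] M [0.33 0.99 0.59] op 0.182 j6 -1.02
dp [ 0.399  0.011 -0.258] rot [ 0.011 -0.003  0.009]
0.75 [-0.059, 0.002, 0.044] [0.01, -0.0, 0.01]
0.85 [-0.164, 0.005, 0.151] [0.01, -0.0, 0.01]
0.95 [-0.257, 0.008, 0.269] [0.01, -0.0, 0.01]
1.05 [-0.338, 0.011, 0.395] [0.01, -0.0, 0.01]
1.15 [-0.406, 0.013, 0.529] [0.01, -0.0, 0.01]
```

Call:
{"api": "play_rows", "payload": {"dp": [[-0.06,0,0.04],[-0.16,0.01,0.15],[-0.26,0.01,0.27],[-0.34,0.01,0.4],[-0.4,0.01,0.53]], "rot": [[0,0,0],[0,0,-0.1],[0,0,-0.2],[0,0,-0.2],[0,0,-0.2]]}}

```text
clock: 5.43
eef_pos: [560.4, 128.5, 98.4]
tcp_rot: [3.139, 0.001, 2.849]
contact_force: [-0.1, 6.5, 9.0]
opening: 0.181
grasp_force: 49.3
```

```bash
python3 -c "
from h import *
go((529,138,130),np.radians(163))
fold([1.2,1.3,1.4,1.5,1.57],np.radians(-16),np.radians(163.5),L=59)"
```

```text
t 5.43 pos [560.4 128.5  98.4] rpy [3.139e+00 1.000e-03 2.849e+00] F [-0.1  6.5  9. ] M [0.81 0.38 0.33] op 0.181 j6 -1.06
dp [ 0.818  0.002 -0.79 ] rot [0.024 0.013 0.038]
1.2 [0.01, -0.013, 0.077] [0.02, 0.01, -0.05]
1.3 [-0.037, -0.013, 0.217] [0.02, 0.01, -0.05]
1.4 [-0.069, -0.013, 0.361] [0.02, 0.01, -0.05]
1.5 [-0.086, -0.013, 0.507] [0.02, 0.01, -0.05]
1.57 [-0.09, -0.013, 0.61] [0.02, 0.01, -0.05]
```

Call:
{"api": "play_rows", "payload": {"dp": [[0,0.01,0.1],[-0.03,0.01,0.22],[-0.06,0.02,0.36],[-0.08,0.02,0.5],[-0.08,0.02,0.6]], "rot": [[0,0,0],[0,0,-0.1],[0,0,-0.1],[0,0,-0.1],[0,0,-0.1]]}}

```text
clock: 5.85
eef_pos: [565.3, 128.0, 74.8]
tcp_rot: [3.139, 0.005, 2.859]
contact_force: [6.2, 1.9, 9.0]
opening: 0.177
grasp_force: 48.1
```

```bash
python3 - <<'E'
from h import *
from rig import optics
import cv2
fold([1.57],np.radians(-16),np.radians(163.5),L=59)
go((529,138,130),np.radians(163))
a=optics.grab_frame("scene")["color"][:,:,::-1][130:290,230:390]; b=optics.grab_frame("side")["color"][:,:,::-1][130:290,200:360]
cv2.imwrite("pics/c3.png",np.hstack([cv2.resize(x,(400,400),interpolation=cv2.INTER_CUBIC) for x in(a,b)]))
E
```

```text
1.57 [0.031, -0.034, 0.017] [0.03, 0.04, 0.05]
t 5.85 pos [565.3 128.   74.8] rpy [3.139 0.005 2.859] F [6.2 1.9 9. ] M [ 0.34 -0.46  0.32] op 0.177 j6 -1.07
dp [ 0.935 -0.008 -1.385] rot [0.029 0.044 0.138]
```

View pics/c3.png

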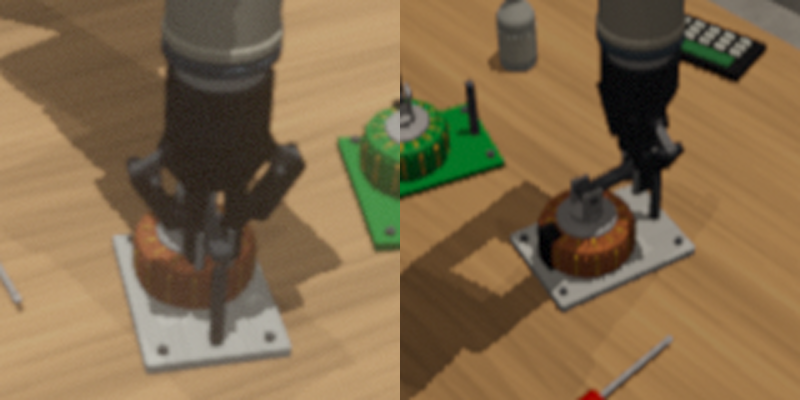

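The lever is folded onto the post: scene tip near (220,235), side bar from (590,190) to (640,165). I'll press a little further, then release.

Call:
{"api": "play_rows", "payload": {"dp": [[0,0,0.05],[0,0,0.08],[0,0,0.08]], "rot": [[0,0,0],[0,0,0],[0,0,0]]}}

```text
clock: 6.2
eef_pos: [565.1, 128.0, 71.6]
tcp_rot: [3.139, 0.004, 2.859]
contact_force: [4.7, 2.4, 6.6]
opening: 0.178
grasp_force: 48.2
```

Call:
{"api": "play_rows", "payload": {"dp": [[0,0,0],[0,0,0],[0,0,0],[0,0,0],[0,0,0]], "rot": [[0,0,0],[0,0,0],[0,0,0],[0,0,0],[0,0,0]], "fingers": 0.7}}

```text
clock: 6.62
eef_pos: [562.0, 126.9, 70.1]
tcp_rot: [-3.141, -0.001, 2.859]
contact_force: [-0.6, 0.1, 0.2]
opening: 0.701
grasp_force: 0.0
```

Call:
{"api": "play_rows", "payload": {"dp": [[0,0,-0.3],[0,0,-0.7],[0,0,-1.1],[0,0,-1.4],[0,0,-1.4]], "rot": [[0,0,0],[0,0,0],[0,0,0],[0,0,0],[0,0,0]]}}

```text
clock: 7.03
eef_pos: [564.2, 127.4, 129.6]
tcp_rot: [3.139, 0.004, 2.859]
contact_force: [1.1, 0.4, 0.7]
opening: 0.701
grasp_force: 0.0
```

Call:
{"api": "play_rows", "payload": {"dp": [[-0.1,0,0],[-0.2,0,0],[-0.2,0,0],[-0.2,0,0],[-0.2,0,0]], "rot": [[0,0,0],[0,0,0],[0,0,0],[0,0,0],[0,0,0]], "fingers": 0}}

```text
clock: 7.45
eef_pos: [569.8, 124.6, 125.7]
tcp_rot: [-3.141, -0.001, 2.859]
contact_force: [-0.3, 0.4, 0.3]
opening: 0.009
grasp_force: 0.0
```

Call:
{"api": "play_rows", "payload": {"dp": [[0,0,0],[0,0,0],[0,0,0]], "rot": [[0,0,0],[0,0,0],[0,0,0]]}}

```text
clock: 7.7
eef_pos: [570.1, 124.8, 126.3]
tcp_rot: [-3.141, -0.0, 2.859]
contact_force: [0.3, 1.0, -0.3]
opening: 0.001
grasp_force: 0.0
```

```bash
python3 - <<'E'
from h import *
from rig import optics
import cv2
go((569,126.5,99),np.radians(163))
a=optics.grab_frame("scene")["color"][:,:,::-1][150:280,240:370]; b=optics.grab_frame("side")["color"][:,:,::-1][150:280,210:340]
cv2.imwrite("pics/c4.png",np.hstack([cv2.resize(x,(400,400),interpolation=cv2.INTER_CUBIC) for x in(a,b)]))
E
```

```text
t 7.7 pos [570.1 124.8 126.3] rpy [-3.141 -0.     2.859] F [ 0.3  1.  -0.3] M [0.07 0.01 0.03] op 0.001 j6 -1.08
dp [0.038 0.033 0.683] rot [-0.002 -0.002  0.134]
```

View pics/c4.png

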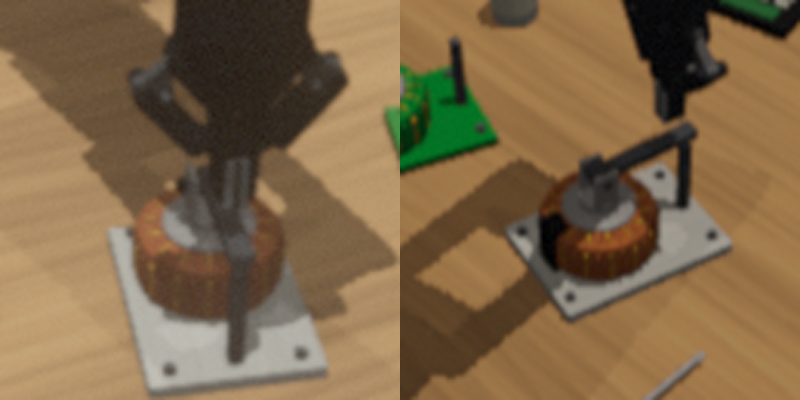

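The lever is free and lies across the post top, aligned with it: side (690,130), scene (236,240). One press from above with shut fingers will make sure it sits against its stop.

Call:
{"api": "play_rows", "payload": {"dp": [[0.02,0.03,0.3],[0.04,0.03,0.5],[0.04,0.03,0.62],[0.04,0.03,0.69],[0.04,0.03,0.72]], "rot": [[0,0,0],[0,0,0],[0,0,0],[0,0,0],[0,0,0]]}}

```text
clock: 8.22
eef_pos: [569.0, 126.4, 97.5]
tcp_rot: [-3.141, -0.0, 2.859]
contact_force: [-2.4, -1.7, 12.8]
opening: -0.002
grasp_force: 6.5
```

Call:
{"api": "play_rows", "payload": {"dp": [[0,0,0],[0,0,0.02]], "rot": [[0,0,0],[0,0,0]]}}

```text
clock: 8.38
eef_pos: [569.1, 126.4, 97.4]
tcp_rot: [-3.141, -0.0, 2.859]
contact_force: [-4.6, -2.0, 13.1]
opening: -0.002
grasp_force: 6.8
```

Call:
{"api": "play_rows", "payload": {"dp": [[0,0,0.03],[0,0,0.05],[0,0,0.05]], "rot": [[0,0,0],[0,0,0],[0,0,0]]}}

```text
clock: 8.63
eef_pos: [569.6, 126.4, 96.5]
tcp_rot: [3.141, 0.001, 2.859]
contact_force: [-5.2, -2.7, 21.0]
opening: -0.001
grasp_force: 10.5
```

Call:
{"api": "play_rows", "payload": {"dp": [[0,0,-0.5],[0,0,-1.2],[0,0,-2],[0,0,-2.8],[0,0,-3.2]], "rot": [[0,0,0],[0,0,0],[0,0,0],[0,0,0],[0,0,0]]}}

```text
clock: 9.05
eef_pos: [570.2, 126.7, 226.3]
tcp_rot: [3.14, 0.003, 2.859]
contact_force: [1.2, 0.6, -0.2]
opening: -0.001
grasp_force: 0.0
```

Call:
{"api": "play_rows", "payload": {"dp": [[0.8,0,0],[1.6,0,0],[2.4,0,0],[3,0,0],[3,0,0]], "rot": [[0,0,0],[0,0,0],[0,0,0],[0,0,0],[0,0,0]]}}

```text
clock: 9.47
eef_pos: [449.4, 160.2, 222.2]
tcp_rot: [-3.14, -0.003, 2.86]
contact_force: [-0.1, -0.2, -0.3]
opening: 0.002
grasp_force: 0.0
```

```bash
python3 - <<'E'
from h import *
from rig import optics
import cv2
go((569,126.5,99),np.radians(163))
a=optics.grab_frame("scene")["color"][:,:,::-1][170:280,250:360]; b=optics.grab_frame("side")["color"][:,:,::-1][160:270,220:330]
cv2.imwrite("pics/c5.png",np.hstack([cv2.resize(x,(400,400),interpolation=cv2.INTER_CUBIC) for x in(a,b)]))
E
```

```text
t 9.47 pos [449.4 160.2 222.2] rpy [-3.14e+00 -3.00e-03  2.86e+00] F [-0.1 -0.2 -0.3] M [ 0.05 -0.02  0.02] op 0.002 j6 -0.95
dp [-3.117  0.027  3.07 ] rot [-0.014 -0.031  0.144]
```

View pics/c5.png

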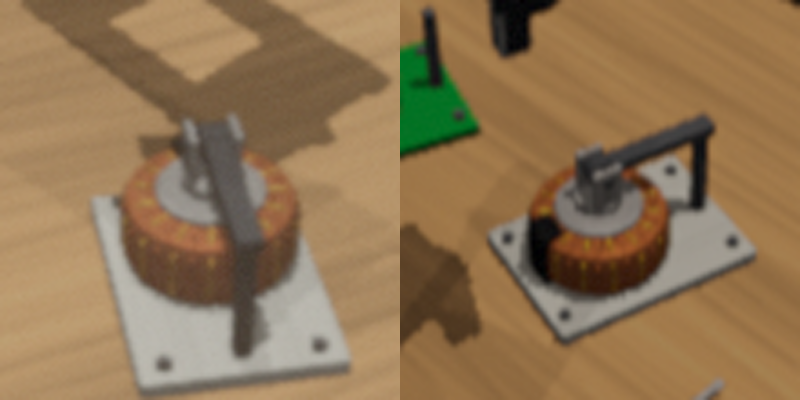

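The arm is clear. The lever lies level on the rest post and is aligned with it: scene tip at (248,238), side tip at (708,125). Turning met a hard stop at about 1 N m, and pressing the closed lever met a stiff stop, so I'll hand it in.

```bash
python3 -c "
from rig import r
print(r.sign_off())"
```

```text
the job is handed in; nothing more can be done
None
```

The larger transformer's lever bolt is screwed clockwise to its stop and its lever is folded closed onto the rest post and released; the smaller transformer and the green look-alike were not touched, and the job was handed in after about 9.5 s of robot time.

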